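Pin the reader's swing arm and hold the reference tile on its sloped window

ROBOT

A 6-joint arm with a two-finger parallel gripper is mounted at the origin on the work surface; the furniture and walls round the work are solid. World frame = base frame: x ahead of the robot, y to its left, z up, the work surface at z = 0. Lengths are in mm, angles in rad, forces in N, time in s.
With the tool pointing down it reaches from about 325 to 850 mm from the base axis. Payload 4.4 kg.
Tool frame: the origin (TCP) lies between the finger pads; the fingertips stand 8 mm ahead of it and the grasp point (between the pads) lies 11 mm behind it; z points along the fingers, y is the line along which they close (so a half turn about z gives the same grasp; the last joint's range is limited). The gripper opens to 94 mm and grips with 3 to 60 N. Pads are 16 mm wide; open, the fingers measure 119 mm over their backs; the gripper's body (75 mm by 177 mm) begins 78 mm behind the grasp point.
Start: joints at [-1.429, 0.207, 1.542, -0, 1.393, -0.15], TCP at [165.952, -550.533, 213.447] pointing down, gripper open.
Joint ranges: [-2.73, 2.73], [-0.86, 2.22], [0.23, 2.46], [-1.11, 4.25], [0.08, 2.63], [-2.82, 2.82]. Speed limits (rad/s): [2.79, 2.79, 3.14, 3.14, 3.14, 3.14].

INTERFACE

Orientations are given as a rotation vector (axis times angle).
In Python, from plant import read_state, grab_frame, get_calibration, sign_off gives the robot as it stands. The module is installed in compiled form; this text tells all that it offers.
- The arm moves only by the tool carry_out, never from a script. Its argument "rows" is a list of rows, each an object of numbers: "tx", "ty", "tz": the shift along the tool's x, y, z in units of 0.25 m (1.0 is 0.25 m); "turn": the turn about the tool's z in units of pi rad (1.0 is pi rad). In form: [{"tx": .., "ty": .., "tz": .., "turn": ..}, ...]. A call has 1 to 12 rows; each row is the pose to reach, as a shift and turn from the pose commanded when the call began, along the tool's axes at that moment, turning the shorter way round; what a row does not reach only later rows make up. A row lasts 1/12 s, in which the tool goes at most 41.7 mm and 7.16 degrees, less where a joint would pass 70% of its speed; a pose out of reach is approached as far as the arm can. A call with a number of a shift or a turn outside -1 to 1 is refused whole. A call with a gripper value outside its range is refused whole. "claw" is the gripper command: -1 is shut, 1 is fully open, values between are in proportion, set as the call begins (left out, the last holds). The fingers move at their own pace and stop on an object; "grip_force" is the grip in N (left out, the last holds). Time passes only in rows, so rows that repeat a pose let the fingers close. It gives the time, the measured TCP pose, the force, the opening and the grip force at its end, in the units of the state.
- read_state(): the state, without advancing time (a new reading comes with each control period).
- grab_frame(name): name is "side" or "top"; returns (picture, depth): 480x640x3 uint8, red, green, blue; 480x640 float32, mm along the optical axis (not along the pixel's ray), 0 where there is no reading.
- get_calibration(name): a dict with "fx", "fy", "cx", "cy" (pixels), "k1" (the pictures are not rectified: a ray, as slopes to the right and down, at radius r is drawn at 1 + k1 r^2 times it, then the intrinsics apply), "pose" (4x4, takes a point from camera to world coordinates). Camera axes: x right, y down, z forward; pixel columns grow to the right and rows downward; lengths in mm; the calibration is good to about 2 mm. A picture is of the moment at which its call begins. get_calibration takes no time and is no camera call.
- sign_off(): hands the job in; it is judged then, once.
The state is a dict: "time": time; "q": joint angles; "dq": joint speeds; "joint_torque": joint torques, N m; "position": TCP position; "ee_rot": TCP orientation; "ft_force": force on the tool from outside, world axes, zero at the start; "torque": the same for the moment, N m; "grip_width": finger opening in mm; "grasp_force": force on a finger pad.
Only numpy, scipy, OpenCV 4.12 (cv2) and the standard library are available. Lean on these libraries where they do the work, as an engineer would, in place of code of your own. Each camera call takes 0.05 s, during which the arm holds its last target. There are 200 camera calls.

TASK

The grain reflectance reader needs its white reference. Its swing arm is already lined up in the fork: take the headed pin from its block, push it down through the fork and the arm's lug until its collar sits fully home, and leave it there, so that the measuring head cannot swing away. Then take the reference tile by its rib, tilt it to match the slope of the measuring face and hold it flush over the whole round window with a light, steady push of about 5 to 15 newtons, without shifting the reader's head or the things around it; finish while you are still holding the tile pressed there, not letting go.

Things in the scene. Friction and masses are not known exactly. Their poses are not given: they have to be found in the camera images.
- reader: Fixed bench reader: base plate 110 x 260 x 12 mm, white housing (46 x 250 mm, 56 mm high) along its back. Origin: centre of the plate's underside; x to the back, y left, z up. Pillar of the swing arm at y = +95 mm (55 mm high), steel fork at y = -95 mm. The head in its yoke between them reaches y = +-64 mm and 130 mm up: beside the pin, fingers closing along the reader's x have more room.
- fork_hole (a point): Centre of the vertical pin hole (12.5 mm wide) at the top face of the fork's upper cheek, 52 mm above the worktop; axes as the reader's. The fork has two steel cheeks, 32 x 30 mm and 8 mm thick, the upper one at 44 to 52 mm height and the lower one at 22 to 30 mm, with the lug between them and clear space down to the base plate (12 mm high) below.
- lug_hole (a point): Centre of the pin hole (12.5 mm wide) at the top face (43 mm high) of the lug (12 mm thick) at the free end of the aluminium swing arm. A light centring spring (0.6 N m/rad) keeps the arm lined up so that lug and fork holes coincide; an unpinned arm swings away sideways on its pillar, 190 mm from the pin hole, when the head is pushed.
- hinge_pin: Headed steel pin, upright in its block. Origin: centre of its lower tip, z up along the pin. Shank 10 mm diameter, 37 mm long with a tapered tip; then a collar 24 mm diameter, 3 mm thick; above it a black round grip, 19 mm diameter, 26 mm tall, top 66 mm above the tip. 50 g. It is a loose fit in the holes and stays home by its weight; there is no latch.
- pin_seat (a point): Centre of the underside of the pin's collar, 37 mm above its tip. When the pin is home the collar lies on the fork's upper cheek, that is, this point coincides with fork_hole.
- pin_block: Block fixed to the worktop in which the pin is parked: 56 x 46 mm, 43 mm high, on a black foot 70 x 58 x 5 mm, with one hole of 12.5 mm and 38 mm deep in its centre; the collar rests on its top. Origin: centre of its underside. Block and tile tray may change places from left to right.
- ref_tile: Square white reference tile in a grey holder, 62 x 62 x 8 mm, face down in its tray. Origin: centre of the flat face (underside), z up. Its grip rib runs along x: 44 mm long, 12 mm wide, 8 to 42 mm above the face. 110 g. Gripped lightly (about 10 N) it tips between the fingers when pressed on a face and settles flush; gripped hard it keeps its angle.
- tile_tray: Low black tray fixed to the worktop, 80 x 80 mm, 8 mm high with walls 6 mm thick; its inner floor is 5 mm up and the tile lies on it with 3 mm of play all round. Origin: centre of its underside; x along the tile's rib.
- window (a point): Centre of the round dark window (36 mm diameter) in the flat measuring face of the head (84 mm along x, up the slope, 86 mm along y). The point lies on the face; z is the face's outward normal, which leans from vertical toward the front of the reader (the robot) by the head's tilt; y runs level, to the left as the reader's; x points up the slope, away from the robot. About 100 mm above the worktop.
- meas_head (a joint): Tilt of the measuring face from level, rad; somewhere between 0.35 and 0.70 at the start. The head is clamped: it keeps its tilt unless it is forced with more than about 2.5 N m about its level axis, which lies 13 mm behind the window's centre and 90 mm above the worktop.
- tin_b: Bystander: open aluminium tin with grain, 56 mm across and 27 mm high, loose, between the tray and the block. Leave it alone.
- seed_box: Bystander: loose seed box with a yellow lid, 115 x 78 x 44 mm, at the right edge of the worktop. Leave it alone.

How it is judged (in metres and radians):
On the way:
1. the pin is through fork and lug with its collar home on the fork, and the fingers have let it go (horizontal distance between pin_seat and fork_hole below 0.003 m and z of pin_seat in the frame of fork_hole below 0.003 m and horizontal distance between lug_hole and fork_hole below 0.004 m and contact force between the fingers and hinge_pin below 0.3 N), for 0.2 s.
At the end, for the whole second after the job is handed in: Pin collar within 3 mm of the fork's top and of the hole's centre, lug in line within 4 mm; tile face parallel to the measuring face within 0.04 rad, under 2 mm off it, within 10 mm of the window's centre, at rest, pressed on it with 3 to 25 N by the fingers, which still hold it (horizontal distance between pin_seat and fork_hole below 0.003 m and z of pin_seat in the frame of fork_hole below 0.003 m and horizontal distance between lug_hole and fork_hole below 0.004 m and angle between the z axis of ref_tile and the z axis of window, either way round below 0.04 rad and z of ref_tile in the frame of window between -0.003 and 0.002 m and distance between ref_tile and window below 0.01 m and contact force between ref_tile and meas_head between 3 and 25 N and contact force between the fingers and ref_tile above 3 N and linear speed of ref_tile below 0.01 m/s); the arm keeps its last pose, push and grip.
It fails at once if the measuring head is pushed or knocked more than 10 mm out of place (distance of window from where it was at the start of the episode above 0.01 m).
It fails at once if the tile is pressed on the head with more than 40 N (contact force between ref_tile and meas_head above 40 N).
It fails at once if the tin or the seed box is displaced by more than 20 mm (distance of any of tin_b, seed_box from where it was at the start of the episode above 0.02 m).
It also fails if it takes over 64 s, if anything falls off the work surface, if the arm or the gripper's body presses on something with over 40 N, if the wrist force passes 120 N, or if a joint passes its speed limit or range.

## Working session

There is one attempt and no reset: what is moved stays moved. The work goes in short steps, Python scripts to look and compute and a tool call to move; the robot and the scene stay as the last step left them, time stands still between calls to the robot, and variables do not carry over. Pictures are saved under pics/ and viewed, at most 10 in all, crops included, and the job is handed in when it is done.

Besides the shell and the picture viewer there is one more tool, called as name(argument=value, ...) on one line, values as JSON. carry_out: Moves the arm, as the interface text tells. Its arguments: {"type":"object","properties":{"rows":{"type":"array"},"claw":{"type":"number"},"grip_force":{"type":"number"}},"required":["rows"]}

```bash
mkdir -p pics && cat > h.py <<'E'
import numpy as np, cv2
from plant import *
def pts(name, depth):
    c=get_calibration(name); v,u=np.mgrid[0:480,0:640].astype(float)
    K=np.array([[c['fx'],0,c['cx']],[0,c['fy'],c['cy']],[0,0,1]])
    p=cv2.undistortPoints(np.stack([u.ravel(),v.ravel()],1).reshape(-1,1,2),K,np.array([c['k1'],0,0,0,0.])).reshape(480,640,2)
    P=np.dstack([p[...,0]*depth,p[...,1]*depth,depth])
    T=np.array(c['pose']); return P@T[:3,:3].T+T[:3,3]
def look(name):
    im,d=grab_frame(name); np.savez(f'{name}.npz',im=im,d=d); return im,d,pts(name,d)
E
python3 - <<'E'
from h import *
for n in('top','side'):
    im,d,P=look(n); cv2.imwrite(f'pics/{n}0.png',im[...,::-1]); c=get_calibration(n); print(n,c['fx'],c['k1'],np.round(c['pose'],3).tolist())
s=read_state(); print({k:np.round(v,3).tolist() for k,v in s.items()})
E
```

```text
top 541.3826536569622 -0.01702928073589812 [[-0.012, -0.995, 0.1, 440.984], [-1.0, 0.012, 0.004, -89.927], [-0.005, -0.1, -0.995, 942.199], [0.0, 0.0, 0.0, 1.0]]
side 493.7778862204146 0.04688874757115902 [[0.942, -0.225, 0.248, 312.999], [-0.334, -0.59, 0.735, -693.03], [-0.019, -0.776, -0.631, 650.398], [0.0, 0.0, 0.0, 1.0]]
{'time': 0.1, 'q': [-1.429, 0.207, 1.543, -0.0, 1.394, -0.15], 'dq': [-0.001, -0.003, -0.005, -0.001, 0.002, -0.001], 'joint_torque': [-0.001, -37.187, -28.229, 0.07, 0.031, -0.0], 'position': [165.835, -549.848, 212.425], 'ee_rot': [-3.106, -0.458, 0.0], 'ft_force': [-0.308, 0.324, 0.379], 'torque': [-0.05, -0.041, 0.018], 'grasp_force': 0.0, 'grip_width': 93.913}
```

View pics/top0.png

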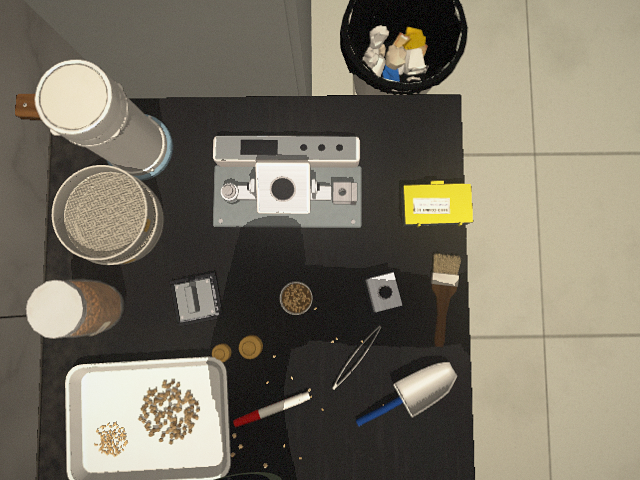

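View pics/side0.png

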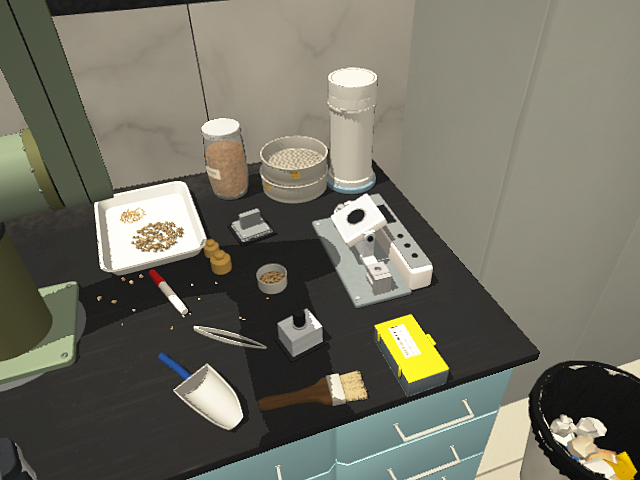

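The top view shows the reader with its window at (283,188) and fork hole at (343,190). The pin block is at (384,292), the tile at (196,298), the tin at (296,298) and the seed box at (438,203). The side view agrees: the pin's black grip is at (300,318) and the tile rib at (250,217).

```bash
cat >> h.py <<'E'
def load(n):
    z=np.load(n+'.npz'); return z['im'],z['d'],pts(n,z['d'])
def rect(Q):
    (c,s,a)=cv2.minAreaRect(Q[:,:2].astype(np.float32)); return np.round(c,1),np.round(s,1),round(a,1)
E
python3 - <<'E'
from h import *
for n,boxes in (('top',dict(pin=(365,272,405,315),tile=(170,270,222,325),fork=(328,174,360,206),head=(255,160,312,215),house=(210,130,365,164),plate=(210,160,365,230))),('side',dict(pin=(275,300,328,358),tile=(228,205,275,245),fork=(360,250,395,295),head=(330,190,390,248)))):
    im,d,P=load(n); g=im.mean(2)
    for k,(a,b,c,e) in boxes.items():
        Q=P[b:e,a:c].reshape(-1,3); G=g[b:e,a:c].ravel(); ok=d[b:e,a:c].ravel()>0; Q=Q[ok];G=G[ok]
        print(n,k,'zhist',np.histogram(Q[:,2],bins=range(-5,150,5))[0].tolist())
        def show(l,m):
            if m.sum()>5: print('  ',l,m.sum(),rect(Q[m]),'mean',Q[m].mean(0).round(1))
        z=Q[:,2]
        if k=='pin': show('grip',z>62); show('block',(z>38)&(z<50))
        if k=='tile': show('rib',z>40); show('plate',(z>9)&(z<20))
        if k=='fork': show('top',(z>47)&(z<57)); show('topbright',(z>47)&(z<57)&(G>90)); show('hole',(z<47)&(abs(Q[:,1]-np.median(Q[:,1]))<9)&(abs(Q[:,0]-np.median(Q[:,0]))<9))
        if k=='house': show('top',(z>50)&(z<75))
        if k=='plate': show('pl',(z>7)&(z<18))
        if k=='head':
            m=(z>75)&(G>150); q=Q[m]
            for _ in range(5):
                c0=q.mean(0); nrm=np.linalg.svd(q-c0,full_matrices=False)[2][2]; nrm*=np.sign(nrm[2]); r=(q-c0)@nrm; q=q[abs(r)<max(2,2*r.std())]
            print('   face',len(q),c0.round(1),'n',nrm.round(4),'tilt',np.arccos(nrm[2]),'rms',r.std())
            w=(z>75)&(G<80)&(abs((Q-c0)@nrm)<6); show('win',w)
E
```

```text
top pin zhist [345, 318, 51, 6, 7, 8, 9, 6, 159, 643, 19, 3, 6, 2, 56, 61, 0, 0, 0, 0, 0, 0, 0, 0, 0, 0, 0, 0, 0, 0]
   grip 118 (array([ 443. , -180.9]), array([19.5, 18.2]), 46.4) mean [ 442.8 -181.    69.9]
   block 806 (array([ 442.5, -181.2]), array([55.9, 46.2]), 13.4) mean [ 442.5 -180.8   41.6]
top tile zhist [567, 374, 627, 906, 71, 21, 16, 24, 15, 68, 141, 2, 0, 0, 0, 0, 0, 0, 0, 0, 0, 0, 0, 0, 0, 0, 0, 0, 0, 0]
   rib 211 (array([434.3, 140.4]), array([43.4, 12.8]), 10.6) mean [434.5 139.6  45.8]
   plate 1050 (array([434.5, 139. ]), array([79.2, 78.9]), 10.4) mean [433.8 138.7  12.5]
top fork zhist [0, 1, 212, 258, 6, 6, 39, 12, 29, 43, 196, 217, 0, 0, 0, 0, 0, 0, 0, 0, 0, 0, 0, 0, 0, 0, 0, 0, 0, 0]
   top 400 (array([ 609.7, -117.9]), array([38.5, 31.4]), 89.2) mean [ 609.8 -118.    50.2]
   topbright 400 (array([ 609.7, -117.9]), array([38.5, 31.4]), 89.2) mean [ 609.8 -118.    50.2]
   hole 42 (array([ 616.3, -113.9]), array([14.2, 10.2]), 13.0) mean [ 615.6 -114.3   23.9]
top head zhist [0, 0, 57, 89, 1, 2, 1, 2, 6, 12, 35, 26, 1, 1, 0, 2, 24, 228, 348, 362, 367, 391,
[... 1335 characters left out ...]
, 77, 66, 183, 146, 229, 16, 3, 0, 0, 0, 0, 0, 0, 0, 0, 0, 0, 0, 0, 0, 0, 0, 0]
   top 346 (array([ 612.4, -101.9]), array([75.9, 33. ]), 87.1) mean [ 611.3 -112.4   50.7]
   topbright 345 (array([ 612.4, -101.9]), array([75.9, 33. ]), 87.1) mean [ 611.3 -112.4   50.7]
   hole 16 (array([ 614.7, -106. ]), array([4. , 9.2]), 74.6) mean [ 615.  -106.8   43. ]
side head zhist [508, 90, 132, 290, 17, 26, 20, 25, 31, 65, 44, 153, 207, 16, 28, 43, 53, 150, 223, 237, 283, 251, 230, 199, 148, 0, 0, 0, 0, 0]
   face 1137 [608.8 -23.1 100.5] n [-0.4425  0.      0.8968] tilt 0.45840995850370914 rms 1.1185818357586077
   win 173 (array([603.8, -34.9]), array([77.4, 29.7]), 77.1) mean [608.1 -17.  100.9]
```

```bash
python3 - <<'E'
from h import *
def onplane(n,uv,z):
    c=get_calibration(n);K=np.array([[c['fx'],0,c['cx']],[0,c['fy'],c['cy']],[0,0,1]])
    x=cv2.undistortPoints(np.float64([[uv]]),K,np.array([c['k1'],0,0,0,0.]))[0,0]
    T=np.array(c['pose']); r=T[:3,:3]@[x[0],x[1],1]; return T[:3,3]+r*(z-T[2,3])/r[2]
tiles=[]
for n,(a,b,c,e),z in (('top',(325,172,363,208),52),('side',(358,250,396,286),52),('top',(258,163,308,213),100.5),('side',(335,195,385,240),100.5)):
    im,d,P=load(n); g=im[b:e,a:c].mean(2)
    m=(g<(70 if z==52 else 90)).astype(np.uint8)
    k,l,st,ce=cv2.connectedComponentsWithStats(m)
    for i in range(1,k):
        if st[i][4]>5: print(n,z,st[i].tolist(),(ce[i]+[a,b]).round(1),onplane(n,ce[i]+[a,b],z).round(1))
    tiles.append(cv2.resize(im[b:e,a:c],(380,290),interpolation=cv2.INTER_NEAREST))
cv2.imwrite('pics/c.png',np.vstack([np.hstack(tiles[:2]),np.hstack(tiles[2:])])[...,::-1])
E
```

```text
top 52 [37, 0, 1, 36, 36] [362.  189.5] [ 613.3 -147.    52. ]
top 100.5 [14, 15, 22, 22, 374] [282.4 188.6] [607.  -18.3 100.5]
side 100.5 [0, 0, 27, 13, 170] [344.4 198.4] [610.3  45.2 100.5]
side 100.5 [46, 0, 4, 5, 13] [383.  196.5] [682.9  24.1 100.5]
side 100.5 [42, 10, 8, 12, 51] [381.7 209. ] [663.  -12.9 100.5]
side 100.5 [13, 14, 16, 15, 176] [355.4 216. ] [608.2 -15.7 100.5]
side 100.5 [32, 41, 6, 4, 19] [369.8 237.7] [607.3 -83.7 100.5]
```

View pics/c.png

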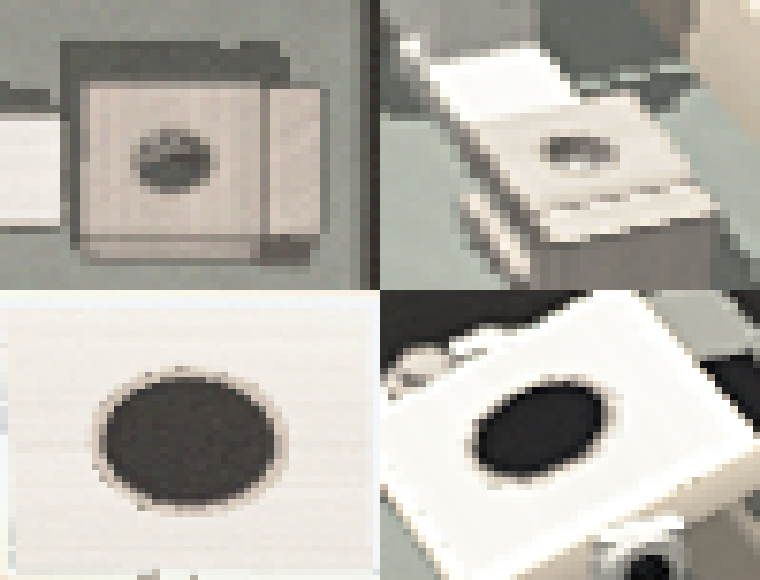

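The crop shows the fork hole at top (341.8,191.4) and side (377.2,268.2). The window is clear in both views, at top (282.4,188.6) and side (355.4,216.0).

```bash
cat >> h.py <<'E'
def ray(n,uv):
    c=get_calibration(n);K=np.array([[c['fx'],0,c['cx']],[0,c['fy'],c['cy']],[0,0,1]])
    x=cv2.undistortPoints(np.float64([[uv]]),K,np.array([c['k1'],0,0,0,0.]))[0,0]
    T=np.array(c['pose']); return T[:3,3],T[:3,:3]@[x[0],x[1],1]
def onplane(n,uv,z):
    o,r=ray(n,uv); return o+r*(z-o[2])/r[2]
E
python3 - <<'E'
from h import *
from scipy.spatial.transform import Rotation as R
print(onplane('top',(341.8,191.4),52),onplane('side',(377.2,268.2),52))
for n in('top','side'):
    im,d,P=load(n); m=(P[...,2]>62)&(abs(P[...,0]-443)<30)&(abs(P[...,1]+182)<30)&(d>0)
    v,u=np.nonzero(m); print(n,'pin px',u.mean(),v.mean(), onplane(n,((u.min()+u.max())/2,(v.min()+v.max())/2),72))
# fork cheek edges (top view)
im,d,P=load('top')
s=read_state(); M=R.from_rotvec(s['ee_rot']).as_matrix(); print(M.round(3).tolist(),s['position'])
E
```

```text
[ 610.48449208 -113.27905183   52.        ] [ 610.83699416 -112.98354356   52.        ]
top pin px 385.8305084745763 291.90677966101697 [ 442.61702148 -181.02073482   72.        ]
side pin px 298.9469696969697 314.3333333333333 [ 443.22097651 -186.15512606   72.        ]
[[0.957, 0.289, -0.0], [0.289, -0.957, 0.002], [0.0, -0.002, -1.0]] [ 165.8350998  -549.8480366   212.42525488]
```

```bash
cat >> h.py <<'E'
from scipy.spatial.transform import Rotation as R
def go(t,a):
    """shift/turn units from the measured pose to TCP t with tool x heading a (deg)"""
    s=read_state(); M=R.from_rotvec(s['ee_rot']).as_matrix(); d=M.T@(np.array(t)-s['position'])/250
    h=np.degrees(np.arctan2(M[1,0],M[0,0])); turn=-((a-h+180)%360-180)/180
    print('pos',s['position'].round(2),'head',round(h,2),'F',s['ft_force'].round(2),'grip',round(s['grip_width'],1),round(s['grasp_force'],1),'t',round(s['time'],2))
    print('tx ty tz turn',d.round(4),round(turn,4))
E
python3 -c "
from h import *
go((304,-366,200),16.8); go((443,-181.3,160),89.3)"
```

```text
pos [ 165.84 -549.85  212.43] head 16.77 F [-0.31  0.32  0.38] grip 93.9 0.0 t 0.1
tx ty tz turn [ 0.7414 -0.5445  0.051 ] -0.0001
pos [ 165.84 -549.85  212.43] head 16.77 F [-0.31  0.32  0.38] grip 93.9 0.0 t 0.1
tx ty tz turn [ 1.4869 -1.0911  0.2123] -0.4029
```

carry_out(rows=[{"tx": 0.74,"ty": -0.545,"tz": 0.05,"turn": -0.2},{"tx": 0.74,"ty": -0.545,"tz": 0.05,"turn": -0.2},{"tx": 0.74,"ty": -0.545,"tz": 0.05,"turn": -0.2},{"tx": 0.74,"ty": -0.545,"tz": 0.05,"turn": -0.2},{"tx": 0.74,"ty": -0.545,"tz": 0.05,"turn": -0.2},{"tx": 0.74,"ty": -0.545,"tz": 0.05,"turn": -0.2},{"tx": 0.74,"ty": -0.545,"tz": 0.05,"turn": -0.2},{"tx": 0.74,"ty": -0.545,"tz": 0.05,"turn": -0.2}], claw=0.0)

```text
time: 0.77
position: [304.1, -365.8, 200.6]
ee_rot: [-2.812, -1.4, 0.001]
ft_force: [-0.1, -0.6, 0.3]
grip_width: 47.9
grasp_force: 0.0
```

```bash
python3 -c "
from h import *
go((443,-181.5,120),89.3)"
```

```text
pos [ 304.05 -365.77  200.62] head 52.92 F [-0.1  -0.64  0.31] grip 47.9 0.0 t 0.77
tx ty tz turn [ 9.232e-01 -8.000e-04  3.221e-01] -0.2021
```

carry_out(rows=[{"tx": 0.923,"ty": -0.001,"tz": 0.32,"turn": -0.202},{"tx": 0.923,"ty": -0.001,"tz": 0.32,"turn": -0.202},{"tx": 0.923,"ty": -0.001,"tz": 0.32,"turn": -0.202},{"tx": 0.923,"ty": -0.001,"tz": 0.32,"turn": -0.202},{"tx": 0.923,"ty": -0.001,"tz": 0.32,"turn": -0.202},{"tx": 0.923,"ty": -0.001,"tz": 0.32,"turn": -0.202},{"tx": 0.923,"ty": -0.001,"tz": 0.32,"turn": -0.202},{"tx": 0.923,"ty": -0.001,"tz": 0.32,"turn": -0.202},{"tx": 0.923,"ty": -0.001,"tz": 0.32,"turn": -0.202},{"tx": 0.923,"ty": -0.001,"tz": 0.32,"turn": -0.202}])

```text
time: 1.6
position: [443.0, -185.0, 121.6]
ee_rot: [2.24, 2.201, -0.001]
ft_force: [-0.6, 0.9, 0.4]
grip_width: 47.0
grasp_force: 0.0
```

```bash
python3 -c "
from h import *
go((443,-181.5,57),89.3)
im,d,P=look('side'); cv2.imwrite('pics/s1.png',cv2.resize(im[220:380,220:400],None,fx=3,fy=3)[...,::-1])"
```

```text
pos [ 443.   -184.95  121.56] head 88.98 F [-0.59  0.89  0.43] grip 47.0 0.0 t 1.6
tx ty tz turn [ 0.0141 -0.0004  0.2582] -0.0018
```

View pics/s1.png

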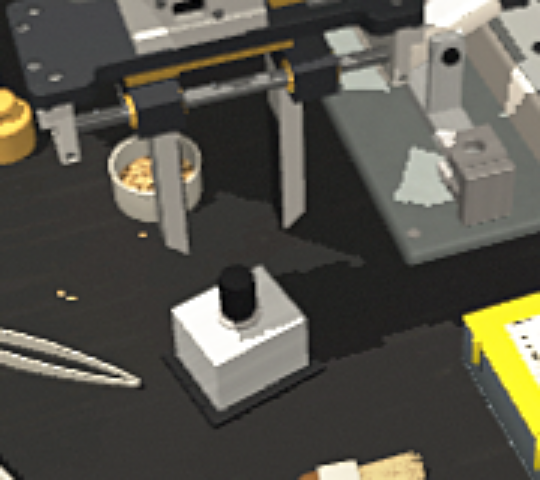

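The side view shows the open fingers straddling the pin at about (237,290) in the crop, along world x. Next I descend, then close.

carry_out(rows=[{"tx": 0.006,"ty": 0,"tz": 0.258,"turn": 0},{"tx": 0.006,"ty": 0,"tz": 0.258,"turn": 0},{"tx": 0.006,"ty": 0,"tz": 0.258,"turn": 0},{"tx": 0.006,"ty": 0,"tz": 0.258,"turn": 0}])

```text
time: 1.98
position: [441.9, -181.9, 56.0]
ee_rot: [-2.239, -2.201, 0.001]
ft_force: [0.3, 0.1, 1.1]
grip_width: 47.1
grasp_force: 0.0
```

```bash
python3 -c "
from h import *
go((443,-181.5,57),89.3)"
```

```text
pos [ 441.9  -181.91   56.01] head 89.02 F [0.34 0.11 1.05] grip 47.1 0.0 t 1.98
tx ty tz turn [ 0.0017  0.0044 -0.004 ] -0.0016
```

carry_out(rows=[{"tx": 0.0015,"ty": 0.003,"tz": -0.004,"turn": 0},{"tx": 0.0015,"ty": 0.003,"tz": -0.004,"turn": 0},{"tx": 0.0015,"ty": 0.003,"tz": -0.004,"turn": 0},{"tx": 0.0015,"ty": 0.003,"tz": -0.004,"turn": 0},{"tx": 0.0015,"ty": 0.003,"tz": -0.004,"turn": 0},{"tx": 0.0015,"ty": 0.003,"tz": -0.004,"turn": 0}], claw=-1, grip_force=25)

```text
time: 2.48
position: [444.7, -181.4, 58.5]
ee_rot: [2.236, 2.203, 0.0]
ft_force: [-1.0, -0.2, 5.8]
grip_width: 18.4
grasp_force: 25.0
```

carry_out(rows=[{"tx": 0,"ty": 0,"tz": -0.1,"turn": 0},{"tx": 0,"ty": 0,"tz": -0.2,"turn": 0},{"tx": 0,"ty": 0,"tz": -0.3,"turn": 0},{"tx": 0,"ty": 0,"tz": -0.3,"turn": 0},{"tx": 0,"ty": 0,"tz": -0.3,"turn": 0}])

```text
time: 2.9
position: [445.0, -181.5, 133.7]
ee_rot: [2.235, 2.202, 0.001]
ft_force: [0.6, 0.2, -0.3]
grip_width: 18.7
grasp_force: 24.9
```

```bash
python3 -c "
from h import *
go((610.7,-113.2,133),89.3)
s=read_state();p=s['position']
for n in ('top','side'):
    im,d,P=look(n); m=(d>0)&(abs(P[...,0]-p[0])<40)&(abs(P[...,1]-p[1])<40)&(P[...,2]<p[2]-9)&(P[...,2]>60)
    Q=P[m]; print(n,len(Q)); 
    if len(Q)>20:
        for lo in range(60,int(p[2]),5):
            q=Q[(Q[:,2]>lo)&(Q[:,2]<lo+5)]
            if len(q)>3: print(lo,len(q),q.min(0).round(1),q.max(0).round(1))
cv2.imwrite('pics/s2.png',cv2.resize(im[200:360,220:400],None,fx=3,fy=3)[...,::-1])"
```

```text
pos [ 444.97 -181.5   133.72] head 89.15 F [ 0.6   0.24 -0.26] grip 18.7 24.9 t 2.9
tx ty tz turn [0.283  0.6588 0.0044] -0.0009
top 0
side 148
80 8 [ 440.3 -184.8   80. ] [ 448.  -181.8   84.4]
85 13 [ 440.3 -186.    85.7] [ 448.2 -182.    89.7]
90 15 [ 439.5 -185.5   90.4] [ 448.6 -180.2   94.9]
95 16 [ 439.6 -185.7   95.1] [ 449.2 -179.7   99.3]
100 10 [ 439.8 -185.   100.7] [ 447.2 -181.1  104.7]
105 11 [ 439.3 -185.7  105.1] [ 447.5 -181.2  107.5]
115 46 [ 433.5 -192.7  115.3] [ 454.2 -182.3  119.9]
120 27 [ 429.6 -190.4  120.1] [ 453.1 -183.7  124.6]
```

View pics/s2.png

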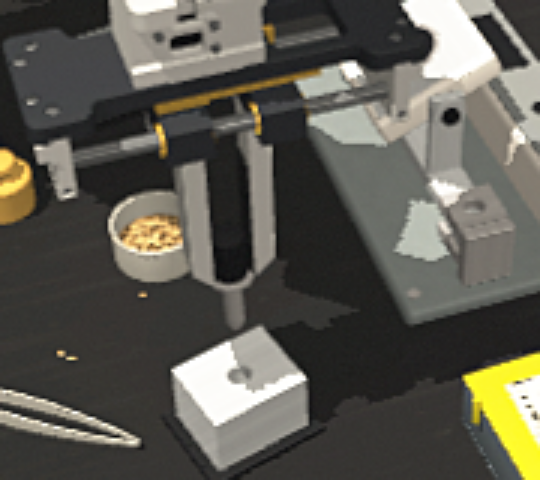

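The pin is held straight, with its tip at crop (235,325), and the block hole is empty. Next is the approach over the fork.

carry_out(rows=[{"tx": 0.14,"ty": 0.33,"tz": 0,"turn": -0.001},{"tx": 0.272,"ty": 0.667,"tz": 0.0,"turn": -0.001},{"tx": 0.272,"ty": 0.667,"tz": 0.0,"turn": -0.001},{"tx": 0.272,"ty": 0.667,"tz": 0.0,"turn": -0.001},{"tx": 0.272,"ty": 0.667,"tz": 0.0,"turn": -0.001},{"tx": 0.272,"ty": 0.667,"tz": 0.05,"turn": -0.001},{"tx": 0.272,"ty": 0.667,"tz": 0.05,"turn": -0.001},{"tx": 0.272,"ty": 0.667,"tz": 0.05,"turn": -0.001}])

```text
time: 3.67
position: [608.1, -115.0, 116.3]
ee_rot: [-2.23, -2.203, 0.006]
ft_force: [0.4, -0.6, -1.7]
grip_width: 18.2
grasp_force: 24.9
```

```bash
python3 -c "
from h import *
go((612,-113.5,116),89.3)
s=read_state();p=s['position']
im,d,P=look('side'); m=(d>0)&(abs(P[...,0]-p[0])<12)&(abs(P[...,1]-p[1])<12)&(P[...,2]<p[2]-18)&(P[...,2]>57)
v,u=np.nonzero(m); print(len(u))
for r in np.unique(v):
    w=u[v==r]; q=P[r,w]; print(r,w.min(),w.max(),len(w),q.mean(0).round(1))
cv2.imwrite('pics/s3.png',cv2.resize(im[190:310,330:430],None,fx=5,fy=5,interpolation=cv2.INTER_NEAREST)[...,::-1])"
```

```text
pos [ 608.13 -115.03  116.3 ] head 89.3 F [ 0.4  -0.55 -1.74] grip 18.2 24.9 t 3.67
tx ty tz turn [0.0063 0.0154 0.0011] -0.0
65
252 382 382 1 [ 612.5 -123.3   97.9]
253 375 380 4 [ 607.2 -117.3   92.4]
254 376 380 5 [ 607.7 -118.5   90.9]
255 375 380 6 [ 607.  -118.    88.5]
256 375 380 6 [ 607.1 -118.2   86.3]
257 375 380 6 [ 607.6 -117.5   83.3]
258 375 379 5 [ 606.4 -118.1   81.8]
259 375 379 5 [ 606.7 -118.    79.3]
260 375 379 5 [ 606.8 -118.    77. ]
261 375 379 5 [ 606.6 -118.5   75.1]
262 375 379 5 [ 607.2 -117.7   72. ]
263 375 379 5 [ 607.2 -117.9   69.8]
264 375 378 4 [ 606.2 -118.2   67.9]
265 376 378 3 [ 607.7 -117.4   64.5]
```

View pics/s3.png

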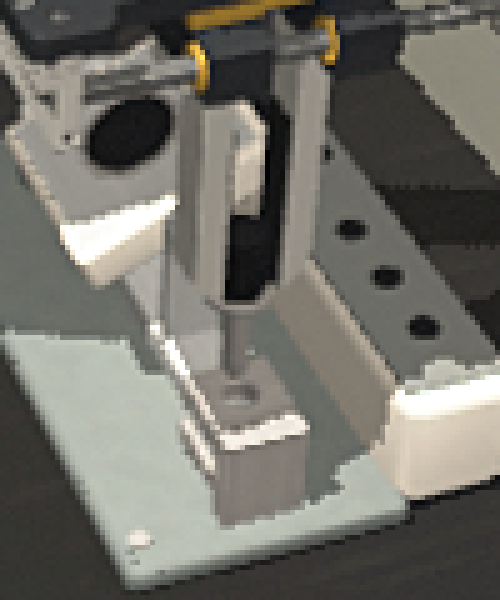

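The side view shows the pin just above the fork hole, slightly short of it: tip about (235,375) against hole (241,398) in the crop. I'll settle there and refine.

carry_out(rows=[{"tx": 0.001,"ty": -0.001,"tz": 0.0,"turn": 0},{"tx": 0.001,"ty": -0.001,"tz": 0.0,"turn": 0},{"tx": 0.001,"ty": -0.001,"tz": 0.0,"turn": 0}])

```text
time: 3.97
position: [611.0, -115.9, 120.5]
ee_rot: [2.235, 2.206, 0.0]
ft_force: [0.0, -0.1, -0.8]
grip_width: 18.5
grasp_force: 24.9
```

```bash
python3 -c "
from h import *
go((611.4,-113.6,116),89.3)
s=read_state();p=s['position']
im,d,P=look('side'); m=(d>0)&(abs(P[...,0]-p[0])<12)&(abs(P[...,1]-p[1])<12)&(P[...,2]<p[2]-24)&(P[...,2]>68)
v,u=np.nonzero(m); C=np.array([[ (u[v==r].min()+u[v==r].max())/2,r] for r in np.unique(v)]); w=np.array([len(u[v==r]) for r in np.unique(v)]); C=C[w>=4]
k=np.polyfit(C[:,1],C[:,0],1); print(C.tolist(),k)
# constraint at z=80: point of ray, perpendicular horizontal direction
for z in (90,75):
    # row of axis at this z
    def proj(X):
        c=get_calibration('side');T=np.linalg.inv(c['pose']);x=T[:3,:3]@X+T[:3,3];a=x[:2]/x[2];f=1+c['k1']*(a@a);return np.array([c['fx']*a[0]*f+c['cx'],c['fy']*a[1]*f+c['cy']])
    for X in ((610.7,-113.2),(p[0],p[1])):
        q=proj(np.array([*X,z])); print(z,X,q.round(2),'seen col',np.polyval(k,q[1]).round(2))
"
```

```text
pos [ 611.   -115.86  120.52] head 89.25 F [ 0.05 -0.13 -0.79] grip 18.5 24.9 t 3.97
tx ty tz turn [0.0091 0.0015 0.0181] -0.0003
[[379.5, 252.0], [379.5, 253.0], [380.0, 254.0], [379.5, 255.0], [379.0, 256.0], [379.0, 257.0], [379.0, 258.0], [378.5, 259.0], [379.0, 260.0], [379.0, 261.0], [379.0, 262.0]] [-8.63636364e-02  4.01377273e+02]
90 (610.7, -113.2) [378.31 252.11] seen col 379.6
90 (np.float64(611.0039503014175), np.float64(-115.85753314234087)) [379.12 253.01] seen col 379.53
75 (610.7, -113.2) [377.86 258.6 ] seen col 379.04
75 (np.float64(611.0039503014175), np.float64(-115.85753314234087)) [378.65 259.51] seen col 378.96
```

carry_out(rows=[{"tx": 0.01,"ty": 0.001,"tz": 0.0,"turn": 0},{"tx": 0.01,"ty": 0.001,"tz": 0.03,"turn": 0},{"tx": 0.01,"ty": 0.001,"tz": 0.05,"turn": 0},{"tx": 0.01,"ty": 0.001,"tz": 0.06,"turn": 0},{"tx": 0.01,"ty": 0.001,"tz": 0.07,"turn": 0},{"tx": 0.01,"ty": 0.001,"tz": 0.08,"turn": 0},{"tx": 0.01,"ty": 0.001,"tz": 0.08,"turn": 0},{"tx": 0.01,"ty": 0.001,"tz": 0.08,"turn": 0}])

```text
time: 4.68
position: [611.6, -112.7, 99.7]
ee_rot: [-2.234, -2.208, 0.0]
ft_force: [-0.3, 0.2, 0.1]
grip_width: 18.4
grasp_force: 24.9
```

```bash
python3 -c "
from h import *
go((611.2,-113.4,90),89.3); print(read_state()['torque'])"
```

```text
pos [ 611.6  -112.65   99.66] head 89.32 F [-0.28  0.22  0.06] grip 18.4 24.9 t 4.68
tx ty tz turn [-0.003  -0.0015  0.0386] 0.0001
[-8.81348185e-05 -1.28767462e-01 -3.74568057e-02]
```

carry_out(rows=[{"tx": -0.002,"ty": -0.001,"tz": 0.01,"turn": 0},{"tx": -0.002,"ty": -0.001,"tz": 0.02,"turn": 0},{"tx": -0.002,"ty": -0.001,"tz": 0.03,"turn": 0},{"tx": -0.002,"ty": -0.001,"tz": 0.04,"turn": 0},{"tx": -0.002,"ty": -0.001,"tz": 0.04,"turn": 0}])

```text
time: 5.1
position: [610.9, -113.0, 89.1]
ee_rot: [-2.234, -2.207, 0.001]
ft_force: [0.1, 0.3, -0.2]
grip_width: 18.3
grasp_force: 24.9
```

carry_out(rows=[{"tx": 0,"ty": 0,"tz": 0.012,"turn": 0},{"tx": 0,"ty": 0,"tz": 0.024,"turn": 0},{"tx": 0,"ty": 0,"tz": 0.036,"turn": 0},{"tx": 0,"ty": 0,"tz": 0.048,"turn": 0},{"tx": 0,"ty": 0,"tz": 0.06,"turn": 0},{"tx": 0,"ty": 0,"tz": 0.07,"turn": 0},{"tx": 0,"ty": 0,"tz": 0.078,"turn": 0},{"tx": 0,"ty": 0,"tz": 0.078,"turn": 0}])

```text
time: 5.77
position: [611.0, -113.1, 69.8]
ee_rot: [-2.234, -2.207, 0.001]
ft_force: [-0.1, -0.7, -0.7]
grip_width: 18.5
grasp_force: 24.9
```

carry_out(rows=[{"tx": 0,"ty": 0,"tz": 0.004,"turn": 0},{"tx": 0,"ty": 0,"tz": 0.007,"turn": 0},{"tx": 0,"ty": 0,"tz": 0.01,"turn": 0},{"tx": 0,"ty": 0,"tz": 0.01,"turn": 0}])

```text
time: 6.1
position: [611.6, -113.2, 68.2]
ee_rot: [2.234, 2.208, 0.0]
ft_force: [0.6, -0.7, 1.0]
grip_width: 18.2
grasp_force: 24.9
```

carry_out(rows=[{"tx": 0,"ty": 0,"tz": 0.004,"turn": 0},{"tx": 0,"ty": 0,"tz": 0.008,"turn": 0},{"tx": 0,"ty": 0,"tz": 0.008,"turn": 0}])

```text
time: 6.35
position: [611.8, -113.3, 67.8]
ee_rot: [2.234, 2.208, 0.0]
ft_force: [-3.2, 1.2, 8.7]
grip_width: 18.0
grasp_force: 25.0
```

carry_out(rows=[{"tx": 0,"ty": 0,"tz": 0,"turn": 0},{"tx": 0,"ty": 0,"tz": 0,"turn": 0},{"tx": 0,"ty": 0,"tz": 0,"turn": 0},{"tx": 0,"ty": 0,"tz": 0,"turn": 0},{"tx": 0,"ty": 0,"tz": 0,"turn": 0}], claw=0)

```text
time: 6.77
position: [611.3, -113.1, 65.6]
ee_rot: [-2.234, -2.208, 0.0]
ft_force: [-0.8, 0.1, 0.6]
grip_width: 46.0
grasp_force: 0.0
```

carry_out(rows=[{"tx": 0,"ty": 0,"tz": -0.1,"turn": 0},{"tx": 0,"ty": 0,"tz": -0.2,"turn": 0},{"tx": 0,"ty": 0,"tz": -0.3,"turn": 0},{"tx": 0,"ty": 0,"tz": -0.45,"turn": 0},{"tx": 0,"ty": 0,"tz": -0.6,"turn": 0},{"tx": 0,"ty": 0,"tz": -0.6,"turn": 0}])

```text
time: 7.27
position: [616.5, -114.7, 225.7]
ee_rot: [2.224, 2.198, 0.012]
ft_force: [1.3, -0.7, 1.7]
grip_width: 47.3
grasp_force: 0.0
```

```bash
python3 -c "
from h import *
go((520,30,180),45); go((434.7,139.7,120),10.5)
im,d,P=look('side'); m=(d>0)&(abs(P[...,0]-611)<25)&(abs(P[...,1]+113)<25)
Q=P[m];print('pin top',Q[(Q[:,2]>70)&(Q[:,2]<100)].mean(0),np.percentile(Q[(Q[:,2]<100),2],99))
cv2.imwrite('pics/s4.png',cv2.resize(im[190:310,310:430],None,fx=4,fy=4,interpolation=cv2.INTER_NEAREST)[...,::-1])"
```

```text
pos [ 616.5  -114.73  225.72] head 89.32 F [ 1.25 -0.75  1.75] grip 47.3 0.0 t 7.27
tx ty tz turn [ 0.5752 -0.3956  0.1739] 0.2462
pos [ 616.5  -114.73  225.72] head 89.32 F [ 1.25 -0.75  1.75] grip 47.3 0.0 t 7.27
tx ty tz turn [ 1.0111 -0.7457  0.4063] 0.4379
pin top [ 610.36469432 -115.91844944   77.38535397] 80.72669979614874
```

View pics/s4.png

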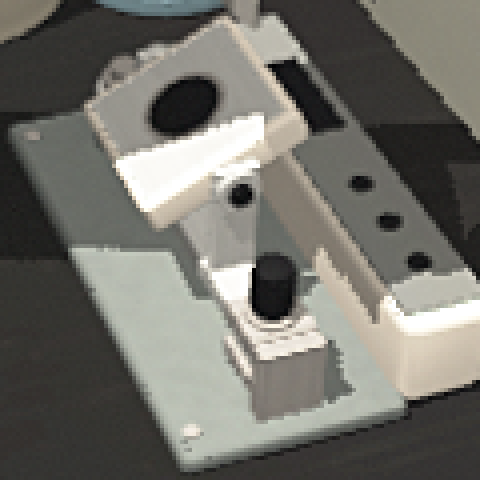

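The pin stands home in the fork: its collar lies flat on the cheek at crop (272,315), and the grip's top is at z≈81 mm as expected. Next, the tile.

carry_out(rows=[{"tx": 0.99,"ty": -0.74,"tz": 0.2,"turn": 0.438},{"tx": 0.99,"ty": -0.74,"tz": 0.2,"turn": 0.438},{"tx": 0.99,"ty": -0.74,"tz": 0.2,"turn": 0.438},{"tx": 0.99,"ty": -0.74,"tz": 0.2,"turn": 0.438},{"tx": 0.99,"ty": -0.74,"tz": 0.2,"turn": 0.438},{"tx": 0.99,"ty": -0.74,"tz": 0.2,"turn": 0.438},{"tx": 0.99,"ty": -0.74,"tz": 0.2,"turn": 0.438},{"tx": 0.99,"ty": -0.74,"tz": 0.2,"turn": 0.438},{"tx": 0.99,"ty": -0.74,"tz": 0.2,"turn": 0.438},{"tx": 0.99,"ty": -0.74,"tz": 0.2,"turn": 0.438},{"tx": 0.99,"ty": -0.74,"tz": 0.3,"turn": 0.438},{"tx": 0.99,"ty": -0.74,"tz": 0.3,"turn": 0.438}])

```text
time: 8.32
position: [425.4, 136.3, 136.6]
ee_rot: [3.128, 0.283, -0.014]
ft_force: [-1.0, -0.1, -1.7]
grip_width: 47.0
grasp_force: 0.0
```

```bash
python3 -c "
from h import *
go((435.2,139.7,90),10.5)"
```

```text
pos [425.37 136.28 136.61] head 10.35 F [-1.   -0.11 -1.7 ] grip 47.0 0.0 t 8.32
tx ty tz turn [ 0.0428 -0.0063  0.1861] -0.0008
```

carry_out(rows=[{"tx": 0.042,"ty": -0.006,"tz": 0.15,"turn": -0.001},{"tx": 0.042,"ty": -0.006,"tz": 0.186,"turn": -0.001},{"tx": 0.042,"ty": -0.006,"tz": 0.186,"turn": -0.001},{"tx": 0.042,"ty": -0.006,"tz": 0.186,"turn": -0.001},{"tx": 0.042,"ty": -0.006,"tz": 0.186,"turn": -0.001}])

```text
time: 8.73
position: [439.9, 139.8, 95.4]
ee_rot: [-3.128, -0.293, -0.001]
ft_force: [0.0, -0.5, 1.3]
grip_width: 46.9
grasp_force: 0.0
```

```bash
python3 -c "
from h import *
go((435,139.7,26),10.5)"
```

```text
pos [439.87 139.84  95.43] head 10.69 F [ 0.   -0.49  1.28] grip 46.9 0.0 t 8.73
tx ty tz turn [-0.0195 -0.0031  0.2777] 0.001
```

carry_out(rows=[{"tx": -0.019,"ty": -0.003,"tz": 0.1,"turn": 0.001},{"tx": -0.019,"ty": -0.003,"tz": 0.18,"turn": 0.001},{"tx": -0.019,"ty": -0.003,"tz": 0.24,"turn": 0.001},{"tx": -0.019,"ty": -0.003,"tz": 0.27,"turn": 0.001},{"tx": -0.019,"ty": -0.003,"tz": 0.27,"turn": 0.001},{"tx": -0.019,"ty": -0.003,"tz": 0.27,"turn": 0.001}])

```text
time: 9.23
position: [435.5, 139.8, 28.0]
ee_rot: [-3.128, -0.287, -0.002]
ft_force: [-0.1, -0.5, -0.2]
grip_width: 46.9
grasp_force: 0.0
```

```bash
python3 -c "
from h import *
go((435,139.7,26),10.5)"
```

```text
pos [435.54 139.78  27.98] head 10.48 F [-0.15 -0.5  -0.17] grip 46.9 0.0 t 9.23
tx ty tz turn [-0.0022 -0.0001  0.0079] -0.0001
```

carry_out(rows=[{"tx": -0.002,"ty": 0,"tz": 0.006,"turn": 0},{"tx": -0.002,"ty": 0,"tz": 0.006,"turn": 0},{"tx": -0.002,"ty": 0,"tz": 0.006,"turn": 0},{"tx": -0.002,"ty": 0,"tz": 0.006,"turn": 0},{"tx": -0.002,"ty": 0,"tz": 0.006,"turn": 0},{"tx": -0.002,"ty": 0,"tz": 0.006,"turn": 0}], claw=-1, grip_force=20)

```text
time: 9.73
position: [434.4, 139.8, 25.7]
ee_rot: [-3.128, -0.287, -0.001]
ft_force: [-1.4, -0.3, 1.7]
grip_width: 11.9
grasp_force: 20.0
```

carry_out(rows=[{"tx": 0,"ty": 0,"tz": -0.05,"turn": 0},{"tx": 0,"ty": 0,"tz": -0.15,"turn": 0},{"tx": 0,"ty": 0,"tz": -0.3,"turn": 0},{"tx": 0,"ty": 0,"tz": -0.45,"turn": 0},{"tx": 0,"ty": 0,"tz": -0.6,"turn": 0},{"tx": 0,"ty": 0,"tz": -0.7,"turn": 0},{"tx": 0,"ty": 0,"tz": -0.7,"turn": 0},{"tx": 0,"ty": 0,"tz": -0.7,"turn": 0}])

```text
time: 10.4
position: [435.1, 139.8, 201.6]
ee_rot: [-3.128, -0.287, -0.005]
ft_force: [-0.6, -0.2, -1.4]
grip_width: 12.0
grasp_force: 20.0
```

```bash
python3 -c "
from h import *
go((594,-18,180),-0.6)
s=read_state(); p=s['position']
for n in ('side','top'):
    im,d,P=look(n); m=(d>0)&(abs(P[...,0]-p[0])<45)&(abs(P[...,1]-p[1])<45)&(P[...,2]<p[2]-10)&(P[...,2]>p[2]-40)
    Q=P[m]; print(n,len(Q),rect(Q) if len(Q)>5 else '', Q.min(0),Q.max(0))
    if n=='side': cv2.imwrite('pics/s5.png',cv2.resize(im[60:240,140:380],None,fx=3,fy=3)[...,::-1])"
```

```text
pos [435.07 139.78 201.64] head 10.48 F [-0.59 -0.21 -1.37] grip 12.0 20.0 t 10.4
tx ty tz turn [0.51   0.7362 0.0885] 0.0616
side 455 (array([435.7, 139.2]), array([61.9, 62.8]), 8.9) [401.03220414 104.1284105  179.79530736] [470.8995743  167.26527625 191.56760085]
top 206 (array([432.7, 129.6]), array([56. , 25.2]), 10.6) [403.0632512  112.23198331 182.61958029] [461.21987707 146.03333561 191.01653632]
```

View pics/s5.png

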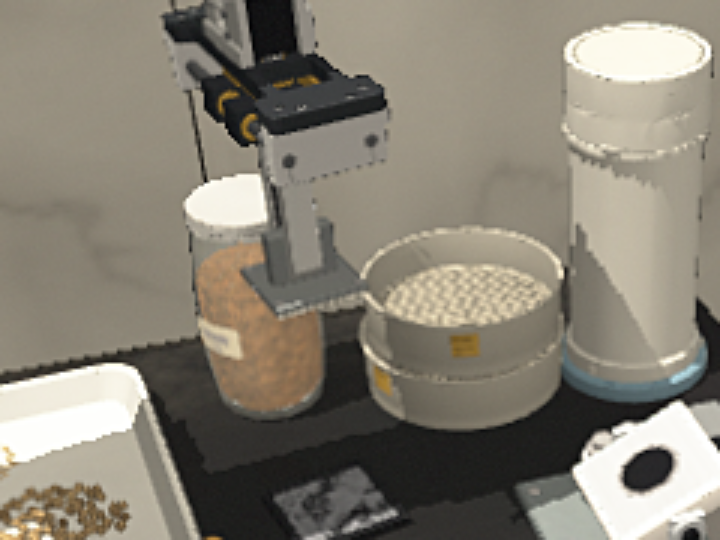

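The tile hangs level in the fingers, gripped mid-rib at crop (300,265), and its tray is empty. Next is the move above the window.

```bash
python3 -c "
from h import *
go((594.5,-18.1,155),-0.8)"
```

```text
pos [432.62 139.41 198.45] head 10.47 F [-0.34  0.1  -1.77] grip 11.9 20.0 t 10.5
tx ty tz turn [0.5229 0.7373 0.1717] 0.0626
```

carry_out(rows=[{"tx": 0.08,"ty": 0.11,"tz": 0,"turn": 0.02},{"tx": 0.17,"ty": 0.24,"tz": 0,"turn": 0.04},{"tx": 0.26,"ty": 0.37,"tz": 0.0,"turn": 0.062},{"tx": 0.35,"ty": 0.5,"tz": 0.05,"turn": 0.062},{"tx": 0.43,"ty": 0.61,"tz": 0.1,"turn": 0.062},{"tx": 0.49,"ty": 0.69,"tz": 0.13,"turn": 0.062},{"tx": 0.518,"ty": 0.735,"tz": 0.15,"turn": 0.062},{"tx": 0.518,"ty": 0.735,"tz": 0.15,"turn": 0.062},{"tx": 0.518,"ty": 0.735,"tz": 0.15,"turn": 0.062},{"tx": 0.518,"ty": 0.735,"tz": 0.15,"turn": 0.062},{"tx": 0.518,"ty": 0.735,"tz": 0.15,"turn": 0.062}])

```text
time: 11.42
position: [594.1, -16.1, 163.2]
ee_rot: [-3.141, 0.016, 0.001]
ft_force: [-0.0, -0.2, -1.7]
grip_width: 11.5
grasp_force: 20.0
```

```bash
python3 -c "
from h import *
go((594.5,-18.1,140),-0.8)"
```

```text
pos [594.07 -16.12 163.2 ] head -0.59 F [-0.01 -0.18 -1.71] grip 11.5 20.0 t 11.42
tx ty tz turn [0.0018 0.008  0.0928] 0.0011
```

carry_out(rows=[{"tx": 0.002,"ty": 0.008,"tz": 0.04,"turn": 0.001},{"tx": 0.002,"ty": 0.008,"tz": 0.08,"turn": 0.001},{"tx": 0.002,"ty": 0.008,"tz": 0.105,"turn": 0.001},{"tx": 0.002,"ty": 0.008,"tz": 0.105,"turn": 0.001},{"tx": 0.002,"ty": 0.008,"tz": 0.105,"turn": 0.001},{"tx": 0.002,"ty": 0.008,"tz": 0.105,"turn": 0.001}], grip_force=10)

```text
time: 11.92
position: [595.4, -19.4, 136.6]
ee_rot: [-3.141, 0.024, 0.0]
ft_force: [0.2, 0.7, -1.0]
grip_width: 12.3
grasp_force: 10.0
```

```bash
python3 -c "
from h import *
go((594.5,-18.1,118),-0.8)"
```

```text
pos [595.41 -19.42 136.63] head -0.86 F [ 0.15  0.69 -0.99] grip 12.3 10.0 t 11.92
tx ty tz turn [-0.0037 -0.0052  0.0745] -0.0003
```

Now a slow descent into contact.

carry_out(rows=[{"tx": -0.003,"ty": -0.004,"tz": 0.006,"turn": 0},{"tx": -0.003,"ty": -0.004,"tz": 0.012,"turn": 0},{"tx": -0.003,"ty": -0.004,"tz": 0.018,"turn": 0},{"tx": -0.003,"ty": -0.004,"tz": 0.024,"turn": 0},{"tx": -0.003,"ty": -0.004,"tz": 0.03,"turn": 0},{"tx": -0.003,"ty": -0.004,"tz": 0.036,"turn": 0},{"tx": -0.003,"ty": -0.004,"tz": 0.036,"turn": 0}])

```text
time: 12.5
position: [595.0, -18.5, 128.4]
ee_rot: [3.141, -0.024, 0.001]
ft_force: [-1.3, 0.3, 3.2]
grip_width: 12.1
grasp_force: 10.0
```

carry_out(rows=[{"tx": 0,"ty": 0,"tz": 0.004,"turn": 0},{"tx": 0,"ty": 0,"tz": 0.008,"turn": 0},{"tx": 0,"ty": 0,"tz": 0.012,"turn": 0},{"tx": 0,"ty": 0,"tz": 0.016,"turn": 0},{"tx": 0,"ty": 0,"tz": 0.016,"turn": 0}])

```text
time: 12.92
position: [593.9, -18.5, 123.9]
ee_rot: [3.141, -0.023, -0.003]
ft_force: [-3.9, 0.5, 5.0]
grip_width: 12.0
grasp_force: 10.0
```

carry_out(rows=[{"tx": 0,"ty": 0,"tz": 0.004,"turn": 0},{"tx": 0,"ty": 0,"tz": 0.008,"turn": 0},{"tx": 0,"ty": 0,"tz": 0.012,"turn": 0},{"tx": 0,"ty": 0,"tz": 0.014,"turn": 0},{"tx": 0,"ty": 0,"tz": 0.014,"turn": 0}])

```text
time: 13.33
position: [593.8, -18.5, 120.4]
ee_rot: [3.141, -0.023, -0.003]
ft_force: [-5.7, -0.5, 4.5]
grip_width: 11.8
grasp_force: 11.0
```

```bash
cat > m.py <<'E'
from h import *
go((594.5,-18.1,118),-0.8)
n=np.array([-.4424,.005,.8968]); n/=np.linalg.norm(n); W=np.array([607.1,-18.3,100.7])
im,d,P=look('side')
# side view: tile holder top and face points by height above measuring plane
h=(P-W)@n; m=(d>0)&(abs(P[...,0]-605)<45)&(abs(P[...,1]+18)<45)&(h>4)&(h<13)
q=P[m]
for _ in range(4):
    c0=q.mean(0); k=np.linalg.svd(q-c0,full_matrices=False)[2][2]; k*=np.sign(k[2]); r=(q-c0)@k; q=q[abs(r)<2]
print('tile top',len(q),c0.round(1),'n',k.round(3),'tilt',np.arctan2(-k[0],k[2]),'h',((q-W)@n).mean(),r.std(), rect(q))
m2=(d>0)&(abs(h)<3)&(abs(P[...,0]-607)<40)&(abs(P[...,1]+18)<43); print('face pts',m2.sum(),h[m2].mean())
E
python3 m.py
```

```text
pos [593.77 -18.53 120.35] head -0.85 F [-5.69 -0.49  4.47] grip 11.8 11.0 t 13.33
tx ty tz turn [ 0.0029 -0.0018  0.0094] -0.0003
tile top 196 [612.3 -35.  113.3] n [-0.295  0.007  0.955] tilt 0.29992153256843035 h 8.864665858057398 0.8240203020898602 (array([604.9, -23. ]), array([57.4, 44.2]), 87.2)
face pts 537 -1.295843170368672
```

carry_out(rows=[{"tx": 0,"ty": 0,"tz": 0.003,"turn": 0},{"tx": 0,"ty": 0,"tz": 0.006,"turn": 0},{"tx": 0,"ty": 0,"tz": 0.009,"turn": 0},{"tx": 0,"ty": 0,"tz": 0.012,"turn": 0},{"tx": 0,"ty": 0,"tz": 0.012,"turn": 0}])

```text
time: 13.8
position: [593.8, -18.5, 117.9]
ee_rot: [3.141, -0.023, -0.003]
ft_force: [-4.9, 0.4, 6.6]
grip_width: 11.8
grasp_force: 15.8
```

```bash
python3 m.py
```

```text
pos [593.81 -18.53 117.86] head -0.85 F [-4.88  0.37  6.58] grip 11.8 15.8 t 13.8
tx ty tz turn [ 0.0027 -0.0018 -0.0006] -0.0003
tile top 312 [602.8 -33.5 108.9] n [-0.336  0.008  0.942] tilt 0.34319168731010985 h 9.16901970182503 0.8581604063471588 (array([597.9, -21. ]), array([62.3, 58.3]), 89.6)
face pts 507 -1.1828967976121854
```

carry_out(rows=[{"tx": 0,"ty": 0,"tz": 0.003,"turn": 0},{"tx": 0,"ty": 0,"tz": 0.006,"turn": 0},{"tx": 0,"ty": 0,"tz": 0.009,"turn": 0},{"tx": 0,"ty": 0,"tz": 0.012,"turn": 0},{"tx": 0,"ty": 0,"tz": 0.012,"turn": 0}])

```text
time: 14.27
position: [593.9, -18.6, 114.9]
ee_rot: [3.141, -0.023, -0.003]
ft_force: [-5.6, -0.0, 6.9]
grip_width: 11.7
grasp_force: 16.3
```

```bash
python3 m.py
```

```text
pos [593.94 -18.59 114.91] head -0.85 F [-5.65 -0.03  6.9 ] grip 11.7 16.3 t 14.27
tx ty tz turn [ 0.0022 -0.002  -0.0124] -0.0003
tile top 432 [596.7 -31.  103.8] n [-0.413 -0.008  0.911] tilt 0.4254744383102475 h 7.345040273156599 0.899242037327664 (array([598.2, -20.1]), array([63.1, 56.7]), 88.9)
face pts 473 -1.1331920009565597
```

carry_out(rows=[{"tx": 0,"ty": 0,"tz": 0.003,"turn": 0},{"tx": 0,"ty": 0,"tz": 0.006,"turn": 0},{"tx": 0,"ty": 0,"tz": 0.006,"turn": 0}])

```text
time: 14.57
position: [594.0, -18.6, 114.2]
ee_rot: [3.141, -0.023, -0.002]
ft_force: [-7.0, -0.9, 10.3]
grip_width: 12.2
grasp_force: 16.6
```

```bash
python3 m.py
```

```text
pos [594.05 -18.64 114.18] head -0.85 F [-6.97 -0.9  10.35] grip 12.2 16.6 t 14.57
tx ty tz turn [ 0.0018 -0.0022 -0.0153] -0.0003
tile top 425 [597.6 -31.3 103.2] n [-0.443  0.004  0.896] tilt 0.4592711489147308 h 6.3374866584560285 0.8950186904612941 (array([598.1, -19.7]), array([64., 56.]), 89.6)
face pts 484 -1.1009379270879596
```

carry_out(rows=[{"tx": 0.004,"ty": -0.001,"tz": -0.002,"turn": 0},{"tx": 0.008,"ty": -0.002,"tz": -0.004,"turn": 0},{"tx": 0.012,"ty": -0.002,"tz": -0.006,"turn": 0},{"tx": 0.016,"ty": -0.002,"tz": -0.008,"turn": 0},{"tx": 0.016,"ty": -0.002,"tz": -0.008,"turn": 0}])

```text
time: 15.03
position: [594.3, -18.6, 114.5]
ee_rot: [3.14, -0.023, -0.017]
ft_force: [-12.9, -1.8, 10.2]
grip_width: 12.3
grasp_force: 16.6
```

```bash
python3 m.py && python3 -c "
from h import *
im,d,P=load('side'); cv2.imwrite('pics/s6.png',cv2.resize(im[150:310,300:440],None,fx=4,fy=3.7)[...,::-1])"
```

```text
pos [594.27 -18.59 114.47] head -0.84 F [-12.86  -1.83  10.2 ] grip 12.3 16.6 t 15.03
tx ty tz turn [ 0.0007 -0.002  -0.0141] -0.0002
tile top 436 [596.8 -30.8 103. ] n [-0.441  0.001  0.897] tilt 0.45676678920419594 h 6.522441821794876 0.9389137127483423 (array([597.9, -20. ]), array([62.5, 56.1]), 89.7)
face pts 491 -1.116526217100329
```

View pics/s6.png

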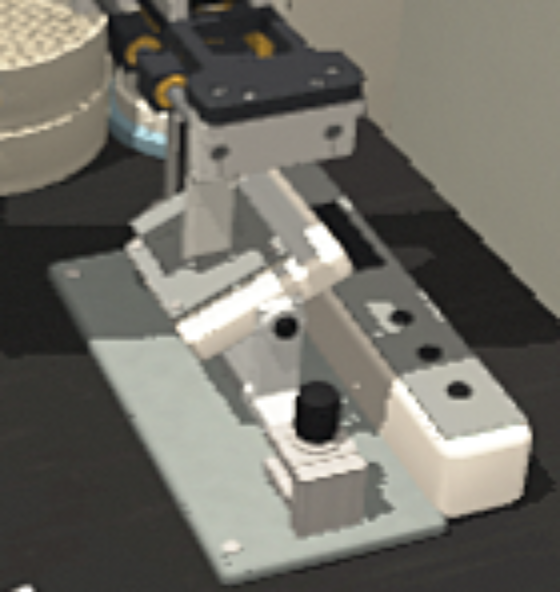

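The picture shows the tile flush and tilted but low on the face, about 7 mm down-slope, and it stuck there instead of sliding. The pin is still home. I'll lift slightly, shift and press again.

carry_out(rows=[{"tx": -0.006,"ty": -0.002,"tz": -0.02,"turn": 0},{"tx": -0.003,"ty": -0.004,"tz": -0.04,"turn": 0},{"tx": 0.0,"ty": -0.006,"tz": -0.05,"turn": 0},{"tx": 0.004,"ty": -0.006,"tz": -0.05,"turn": 0},{"tx": 0.004,"ty": -0.006,"tz": -0.05,"turn": 0},{"tx": 0.004,"ty": -0.006,"tz": -0.05,"turn": 0}])

```text
time: 15.58
position: [599.9, -16.5, 126.9]
ee_rot: [-3.141, 0.024, -0.0]
ft_force: [0.3, 0.7, -0.7]
grip_width: 11.9
grasp_force: 16.1
```

```bash
cat > m2.py <<'E'
from h import *
go((600,-16.5,117),-0.8)
n=np.array([-.4424,.005,.8968]); n/=np.linalg.norm(n); W=np.array([607.1,-18.3,100.7])
im,d,P=look('side'); h=(P-W)@n
z=np.array(read_state()['position'])
m=(d>0)&(abs(P[...,0]-605)<45)&(abs(P[...,1]+18)<45)&(h>3)&(P[...,2]<z[2]+5)
q=P[m]; rng=np.random.default_rng(0); best=None
for _ in range(300):
    a=q[rng.choice(len(q),3,False)]; k=np.cross(a[1]-a[0],a[2]-a[0]); k/=np.linalg.norm(k)+1e-9; k*=np.sign(k[2])
    if k[2]<.8: continue
    i=abs((q-a[0])@k)<1.5
    if best is None or i.sum()>best.sum(): best=i
q=q[best]; c0=q.mean(0); k=np.linalg.svd(q-c0,full_matrices=False)[2][2]; k*=np.sign(k[2])
print('top',len(q),'n',k.round(3),'tilt',np.arctan2(-k[0],k[2]),rect(q),'h range',np.percentile((q-W)@n,[3,50,97]).round(1))
E
python3 m2.py
```

```text
pos [599.91 -16.49 126.94] head -0.86 F [ 0.26  0.69 -0.7 ] grip 11.9 16.1 t 15.58
tx ty tz turn [0.0004 0.0001 0.0398] -0.0003
top 369 n [-0.443  0.007  0.896] tilt 0.4592605558637022 (array([603.6, -17.4]), array([64. , 55.6]), 88.3) h range [14.2 15.5 16.9]
```

carry_out(rows=[{"tx": 0.004,"ty": 0,"tz": 0.008,"turn": 0},{"tx": 0.004,"ty": 0,"tz": 0.016,"turn": 0},{"tx": 0.004,"ty": 0,"tz": 0.024,"turn": 0},{"tx": 0.004,"ty": 0,"tz": 0.03,"turn": 0},{"tx": 0.004,"ty": 0,"tz": 0.036,"turn": 0},{"tx": 0.004,"ty": 0,"tz": 0.041,"turn": 0},{"tx": 0.004,"ty": 0,"tz": 0.041,"turn": 0},{"tx": 0.004,"ty": 0,"tz": 0.041,"turn": 0}])

```text
time: 16.3
position: [601.2, -16.6, 117.9]
ee_rot: [3.141, -0.024, 0.002]
ft_force: [-1.6, -0.4, 4.8]
grip_width: 11.8
grasp_force: 16.1
```

```bash
python3 m2.py
```

```text
pos [601.21 -16.63 117.89] head -0.86 F [-1.63 -0.4   4.81] grip 11.8 16.1 t 16.3
tx ty tz turn [-0.0048 -0.0005  0.0035] -0.0003
top 388 n [-0.44   0.005  0.898] tilt 0.45582503406407 (array([605.5, -17.3]), array([63.1, 55.8]), 89.3) h range [5.1 6.5 7.6]
```

carry_out(rows=[{"tx": 0,"ty": 0,"tz": 0.003,"turn": 0},{"tx": 0,"ty": 0,"tz": 0.006,"turn": 0},{"tx": 0,"ty": 0,"tz": 0.006,"turn": 0},{"tx": 0,"ty": 0,"tz": 0.006,"turn": 0},{"tx": 0,"ty": 0,"tz": 0.006,"turn": 0}])

```text
time: 16.77
position: [601.3, -16.7, 117.8]
ee_rot: [3.141, -0.024, 0.002]
ft_force: [-4.8, -0.0, 10.4]
grip_width: 11.6
grasp_force: 16.3
```

```bash
python3 m2.py && python3 -c "
from h import *
im,d,P=load('side'); m=(d>0)&(abs(P[...,0]-611)<25)&(abs(P[...,1]+113)<20); Q=P[m]; z=Q[:,2]
print('pin top',np.percentile(z[z<95],99),Q[(z>60)&(z<95)].mean(0))"
```

```text
pos [601.29 -16.67 117.8 ] head -0.86 F [-4.820e+00 -1.000e-02  1.038e+01] grip 11.6 16.3 t 16.77
tx ty tz turn [-0.0052 -0.0006  0.0032] -0.0003
top 388 n [-0.44   0.002  0.898] tilt 0.4556691656054327 (array([605. , -18.7]), array([62.3, 56.3]), 88.2) h range [5.2 6.4 7.8]
pin top 81.15824518593824 [ 611.65494111 -116.74934972   73.36231464]
```

```bash
python3 -c "
from plant import *
print(sign_off())"
```

```text
the job is handed in; nothing more can be done
None
```

I handed the job in with the pin home in the fork and the tile still held flush over the window, about 1–2 mm off its centre, with a push of about 12–13 N; sign-off returned no verdict.

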